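# Tip the soldered board over onto the inspection stand

### The job

The red circuit board lies component side down on the bench mat, its row of green screw terminals towards the grey inspection stand. Without gripping or lifting it, push it gently with the fingertips against the front edge of the stand's base until it tips up and flips over onto the base, component side up. Then push it across the base until it lies flat and square against the black back stop; leave it there and leave everything else on the bench where it is.

Things in the scene. Friction and masses are not known exactly. Their poses are not given: they have to be found in the camera images.
- board: red circuit board (relay module), 64 (x) x 80 (y), 14 thick over all, about 55 g, loose, at the start upside down within 12 degrees of square to the stand. Origin as it lies: under the middle, on the mat. z axis: out of the bare solder side (up at the start, down after the flip). x axis: to the terminal edge, towards the stand. It rests on its terminals and relays; the 2 mm laminate is at z 12 to 14
- board_free_edge (a point): middle of the board's free edge, the one to push (board x -32, z 13, half the laminate's thickness): 12 mm clear of the mat, as the two blue relays (12 high, x -15 to 5, y 14 to 30 each side) stand back from it; only a pin header (8 high, x -25, y -8 to 8) hangs there. A steady push of about 6 N lets a rising fingertip take it up by friction. After the flip it meets the back stop
- board_terminal_edge (a point): middle of the board's terminal edge (board x +32, z 13), which meets the stand and about which the board tips. Three green screw terminals, 12 high, are flush with it (x 21.5 to 32, y -36 to 36). After the flip it is the edge nearest the base's front, with the terminals standing up along it
- stand: inspection stand, fixed: grey base plate 240 wide (y) x 185 deep (x) x 10 high with a sharp upright front edge. Origin on the mat under the middle of the front edge; x axis level, inwards across the base, away from the robot; z up. The mat is 2 thick: base top 12 above the bench. A pillar 210 high stands at the right far corner (x 165, y -102), its camera turned out to x 165, y -207, 123 to 233 up
- stand_edge (a point): middle of the top of the base's front edge
- stand_stop (a point): middle of the near face of the black back stop, at the base's top: a strip 110 wide (y), 8 thick, 8 mm high, parallel to the front edge, its near face 115 mm behind it
- solder_reel: bystander: upright white reel of solder wire, 54 dia x 45 high; origin under its middle
- flux_bottle: bystander: small amber bottle with red cap, 34 dia x 75 high; origin under its middle
- multimeter: bystander: grey and black multimeter lying on its back, 148 x 74 x 37; origin under its middle
- screwdriver: bystander: orange-handled screwdriver lying on the mat, 160 long; origin at its middle
- green_board: bystander: smaller green circuit board, 52 x 44 x 12, already component side up, not part of the job; origin under its middle
- blue_shell: bystander: open blue plastic enclosure half, 85 x 65 x 30; origin under its middle
- parts_box: bystander: clear flat box of parts, 100 x 160 x 34; origin under its middle

How it is judged:
By the outcome, as a careful person would: the job done as asked, in the order asked, and still so for the second after the job is handed in, with the robot touching nothing.
It also fails if it takes over 64 s, if anything falls off the work surface, if the arm or the gripper's body presses on something with over 40 N, if the wrist force passes 120 N, or if a joint passes its speed limit or range.

### The arm

A 6-joint arm with a two-finger parallel gripper is mounted at the origin on the work surface. World frame = base frame: x ahead of the robot, y to its left, z up, the work surface at z = 0. Lengths are in m, angles in rad, forces in N, time in s.
With the tool pointing down it reaches from about 0.3 to 0.75 m from the base axis. Payload 8.5 kg.
Tool frame: the origin (TCP) lies at the very end of the fingers, on their centre line; the grasp point (between the pads) lies arm.pinch_z behind it (arm.pinch_z is the distance from the TCP to the grasp point, in m); z points along the fingers, y is the direction in which the jaws open and shut (so a half turn about z gives the same grasp; the last joint's range is limited). The gripper opens to 85 mm and grips with 20 to 120 N. Pads are 22 mm wide; open, the fingers measure 114 mm over their backs; the gripper's body (76 mm by 85 mm) begins 54 mm behind the grasp point. The pads swing forward as they close: fully open they stand 13 mm farther back than shut.
Start: joints at [-1.345, 0.381, 1.297, -0, 1.464, -0.215], TCP at [0.235, -0.497, 0.231] pointing down, gripper open.
Joint ranges: [-3.11, 3.11], [-0.89, 2.33], [0.22, 2.48], [-1.42, 4.56], [0.17, 2.85], [-2.88, 2.88]. Speed limits (rad/s): [2.39, 2.39, 3.14, 3.14, 3.14, 3.14].

### API

Orientations are given as a 3x3 rotation matrix whose columns are the frame's x, y, z axes.
In Python, from rig import arm, cams, job gives the robot as it stands.
- The arm moves only by the tool carry_out, never from a script. Its argument "rows" is text: rows parted by semicolons, each of 7 numbers parted by spaces: the turn, a rotation vector about the tool's x, y, z in rad, then the shift along the tool's x, y, z in mm, then the closure in counts, from 0 (fully open) to 255 (shut). In form: wx wy wz tx ty tz hand; .... A call has 1 to 8 rows; each row is the pose to reach, as a shift and turn from the pose measured when the call began, along the tool's axes at that moment; what a row does not reach only later rows make up. A row lasts 1/8 s, in which the tool goes at most 62.5 mm and 10.7 degrees, less where a joint would pass 70% of its speed; a pose out of reach is approached as far as the arm can. A call with a gripper value outside its range is refused whole. The fingers move at their own pace and stop on an object; "newtons" is the grip in N (left out, the last holds). Time passes only in rows, so rows that repeat a pose let the fingers close. It gives the time, the measured TCP pose, the force and the opening at its end, in the units of the state.
- arm.state(): the state, without advancing time (a new reading comes with each control period).
- cams.snapshot(name): name is "scene" or "top" or "wrist"; returns (picture, depth): 480x640x3 uint8, red, green, blue; 480x640 float32, m along the optical axis (not along the pixel's ray), 0 where there is no reading.
- cams.calibration(name): a dict with "intrinsics" (3x3 intrinsics, pixels), "distortion" ([k1, k2, p1, p2, k3] as OpenCV has them; the pictures are not rectified), "R" (3x3) and "t" (3): a world point X has camera coordinates R X + t. Camera axes: x right, y down, z forward; pixel columns grow to the right and rows downward; lengths in m; the calibration is good to about 2 mm. A picture is of the moment at which its call begins: read the wrist's pose just before it. calibration takes no time and is no camera call; for the wrist camera it gives the pose at the moment of the call.
- job.hand_in(): hands the job in, once; it reports no verdict.
The state is a dict: "time": time; "joints": joint angles; "joint_vel": joint speeds; "joint_torque": joint torques, N m; "position": TCP position; "orientation": TCP orientation; "force": force on the tool from outside, world axes, zero at the start; "ft_torque": the same for the moment, N m; "width": finger opening in m.
Only numpy, scipy, OpenCV 4.12 (cv2) and the standard library are available. Lean on these libraries where they do the work, as an engineer would, in place of code of your own. Each camera call takes 0.05 s, during which the arm holds its last target.

## Working session

There is one attempt and no reset: what is moved stays moved. The work goes in short steps, Python scripts to look and compute and a tool call to move; the robot and the scene stay as the last step left them, time stands still between calls to the robot, and variables do not carry over. Pictures are saved under pics/ and viewed, and the job is handed in when it is done.

Besides the shell and the picture viewer there is one more tool, called after "Call:" by a JSON object that holds its "api" and its "payload", one argument or row to a line. carry_out: Moves the arm, as the interface text tells. Its arguments: {"type":"object","properties":{"rows":{"type":"string"},"newtons":{"type":"number"}},"required":["rows"]}

```bash
ls; mkdir -p pics
python3 - <<'E'
from rig import arm,cams,job
import cv2,numpy as np
s=arm.state(); print({k:np.round(v,3) for k,v in s.items()}, arm.pinch_z)
for n in ("scene","top"):
    p,d=cams.snapshot(n); cv2.imwrite(f"pics/{n}0.png",p[:,:,::-1]); np.savez(f"{n}0.npz",p=p,d=d)
    c=cams.calibration(n); print(n,{k:np.round(v,3).tolist() for k,v in c.items()})
E
```

```text
pics
{'time': np.float64(0.0), 'joints': array([-1.345,  0.381,  1.298, -0.   ,  1.464, -0.215]), 'joint_vel': array([-0.001,  0.   , -0.   ,  0.   , -0.   ,  0.   ]), 'joint_torque': array([-0.0000e+00, -4.4846e+01, -2.3128e+01, -0.0000e+00,  5.0000e-03,
        0.0000e+00]), 'position': array([ 0.235, -0.497,  0.231]), 'orientation': array([[ 0.904,  0.427, -0.   ],
       [ 0.427, -0.904,  0.001],
       [ 0.   , -0.001, -1.   ]]), 'force': array([ 0.537,  0.167, -0.305]), 'ft_torque': array([-0.054,  0.006,  0.005]), 'width': np.float64(0.086)} 0.0187
scene {'intrinsics': [[498.181, 0.0, 321.826], [0.0, 498.181, 235.248], [0.0, 0.0, 1.0]], 'distortion': [0.024, 0.0, 0.0, 0.0, 0.0], 'R': [[0.01, 1.0, -0.005], [0.804, -0.011, -0.594], [-0.594, 0.002, -0.804]], 't': [0.003, -0.431, 1.374]}
top {'intrinsics': [[593.284, 0.0, 318.423], [0.0, 593.284, 237.128], [0.0, 0.0, 1.0]], 'distortion': [-0.102, 0.0, 0.0, 0.0, 0.0], 'R': [[-0.01, -1.0, -0.01], [-0.995, 0.011, -0.101], [0.101, 0.009, -0.995]], 't': [0.015, 0.547, 1.151]}
```

View pics/scene0.png

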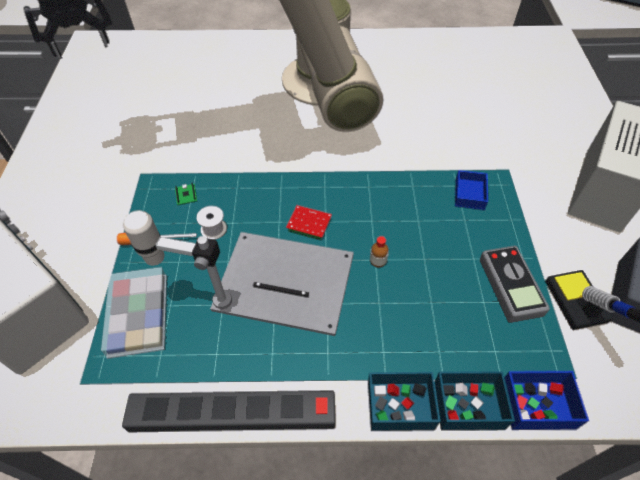

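View pics/top0.png

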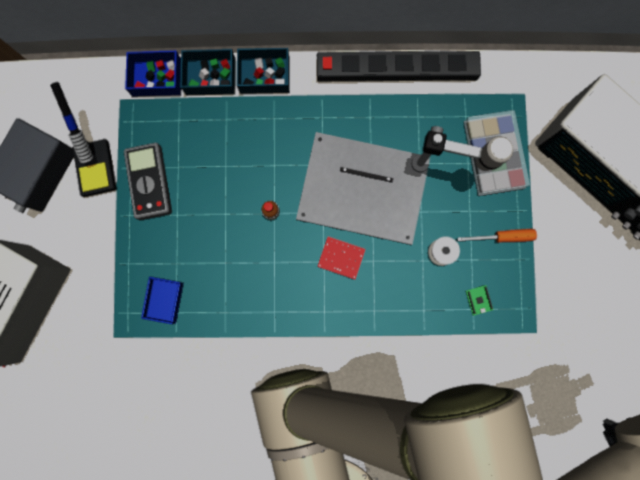

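The board (scene 310,221; top 342,258) lies just in front of the stand (top base corners about 317,134 / 427,150 / 412,242 / 297,214). The stop is at top 367,174 and the solder reel at 444,250, close to the stand's right front corner. Next I measure.

```bash
cat > h.py <<'E'
import cv2,numpy as np
from rig import arm,cams,job
def ray(c,px,z):
    px=np.array(px,float).reshape(-1,1,2)
    n=cv2.undistortPoints(px,np.array(c["intrinsics"]),np.array(c["distortion"]))[:,0]
    R=np.array(c["R"]);t=np.array(c["t"]);C=-R.T@t
    d=np.c_[n,np.ones(len(n))]@R
    return C+d*((z-C[2])/d[:,2])[:,None]
def proj(c,X):
    X=np.array(X,float).reshape(-1,3)
    r,_=cv2.Rodrigues(np.array(c["R"]))
    return cv2.projectPoints(X,r,np.array(c["t"]),np.array(c["intrinsics"]),np.array(c["distortion"]))[0][:,0]
E
python3 - <<'E'
from h import *
for n in ("top","scene"):
    f=np.load(n+"0.npz");p=f["p"];c=cams.calibration(n)
    hsv=cv2.cvtColor(p,cv2.COLOR_RGB2HSV)
    red=((hsv[...,0]<8)|(hsv[...,0]>172))&(hsv[...,1]>150)&(hsv[...,2]>90)
    gr=(hsv[...,1]<40)&(hsv[...,2]>80)&(hsv[...,2]<190)
    dk=(hsv[...,2]<60)
    roi={"top":(125,245,290,430),"scene":(230,335,210,360)}[n]
    rb={"top":(230,285,310,375),"scene":(195,245,275,340)}[n]
    def blob(m,r):
        mm=np.zeros(m.shape,np.uint8);mm[r[0]:r[1],r[2]:r[3]]=m[r[0]:r[1],r[2]:r[3]]
        mm=cv2.morphologyEx(mm,cv2.MORPH_CLOSE,np.ones((3,3)))
        cs,_=cv2.findContours(mm,cv2.RETR_EXTERNAL,cv2.CHAIN_APPROX_NONE)
        return max(cs,key=cv2.contourArea)[:,0].astype(float)
    def world_rect(ct,z):
        w=ray(c,ct,z)[:,:2]*1000
        r=cv2.minAreaRect(w.astype(np.float32)); return np.round(r[0],1),np.round(r[1],1),round(r[2],2)
    print(n,"board",world_rect(blob(red,rb),.016 if n=="top" else .016))
    print(n,"base",world_rect(blob(gr,roi),.012))
    rs={"top":(160,190,330,400),"scene":(278,302,245,315)}[n]
    print(n,"stop",world_rect(blob(dk,rs),.018))
    # depth heights
c=cams.calibration("top")
E
```

```text
top board (array([507.2, -35.4]), array([76.6, 61.1]), 70.27)
top base (array([649.5, -82.6]), array([239.2, 185.2]), 76.97)
top stop (array([676. , -83.6]), array([94.2,  7.5]), 77.08)
scene board (array([509. , -35.8]), array([78.8, 64.6]), 70.38)
scene base (array([648.6, -98.7]), array([272.7, 187.3]), 76.9)
scene stop (array([677.3, -89. ]), array([106.4,   8.6]), 76.98)
```

Run:
```python
import numpy as np,cv2
p=np.load("top0.npz")["p"][110:290,280:480,::-1]
cv2.imwrite("pics/topc.png",cv2.resize(p,None,fx=4,fy=4,interpolation=cv2.INTER_CUBIC)[:600])
cv2.imwrite("pics/topc.png",cv2.resize(p,(660,594),interpolation=cv2.INTER_CUBIC))
p=np.load("scene0.npz")["p"][190:340,180:380,::-1]
cv2.imwrite("pics/scenec.png",cv2.resize(p,(800,600),interpolation=cv2.INTER_CUBIC))
```

```text
(no output)
```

View pics/topc.png

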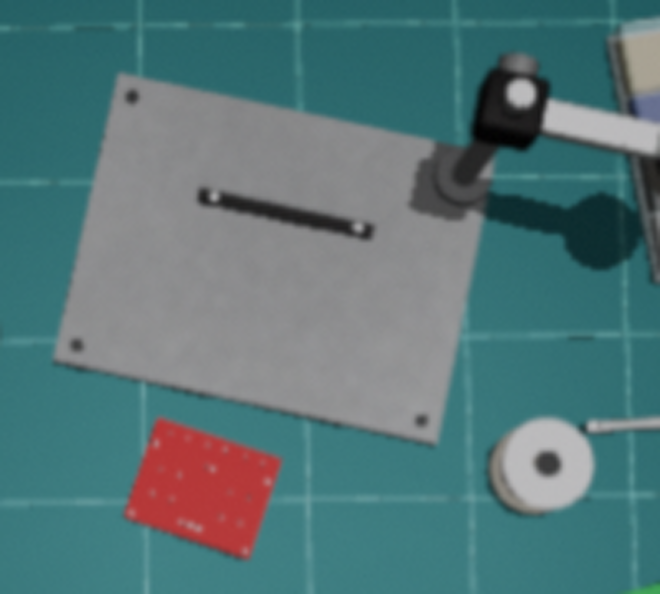

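View pics/scenec.png

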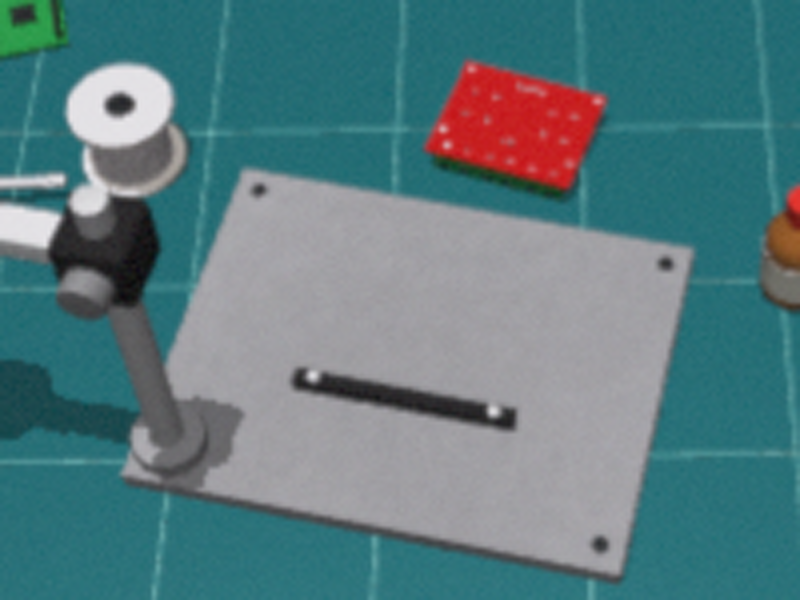

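The stand front edge is at about (559,-62) mm with yaw -13.0°. The board is at stand (-56,14), yawed a further -6.7°. I will push with two part-open fingers, tool x along stand x and a slight tilt.

```bash
cat >> h.py <<'E'
from scipy.spatial.transform import Rotation as Ro
O=np.array([559.4,-61.8,0]); yaw=np.deg2rad(-13.03)
SX=np.array([np.cos(yaw),np.sin(yaw),0]); SY=np.array([-np.sin(yaw),np.cos(yaw),0]); UP=np.array([0,0,1.])
def pose(xs,ys,z,tilt=0):
    a=np.deg2rad(tilt)
    return O+SX*xs+SY*ys+UP*z, np.c_[np.cos(a)*SX+np.sin(a)*UP, -SY, -np.cos(a)*UP+np.sin(a)*SX]
def rows(targets):
    s=arm.state(); P=np.array(s["position"])*1000; R=np.array(s["orientation"])
    q=P-O; print("t",round(float(s["time"]),2),"stand",np.round([q@SX,q@SY,q[2]],1),"F",np.round([s["force"]@SX,s["force"]@SY,s["force"][2]],2),"w",round(float(s["width"])*1000,1))
    for t in targets:
        p,T=pose(*t); rv=Ro.from_matrix(R.T@T).as_rotvec(); d=R.T@(p-P)
        print(t,np.round(rv,3),np.round(d,1))
E
python3 -c "
from h import *
rows([(-130,16,180,0),(-130,16,60,10),(-115,16,20,10)])"
```

```text
t 0.1 stand [-218.3 -497.4  230.8] F [-0.54  0.06  0.34] w 85.1
(-130, 16, 180, 0) [-0.001  0.     0.668] [ 387.4 -348.2   51.3]
(-130, 16, 60, 10) [-0.06   0.168  0.666] [ 387.3 -348.1  171.3]
(-115, 16, 20, 10) [-0.06   0.168  0.666] [ 399.1 -338.7  211.3]
```

Call:
{"api": "carry_out", "payload": {
  "rows": "0 0 0.08 48 -44 6 140; 0 0 0.16 97 -87 12 140; 0 0 0.25 145 -131 19 140; 0 0 0.33 194 -174 25 140; 0 0 0.42 242 -218 32 140; 0 0 0.5 290 -261 38 140; 0 0 0.58 339 -305 45 140; 0 0 0.668 387 -348 51 140",
  "newtons": 40
}}

```text
time: 1.1
position: [0.4275, -0.0366, 0.1823]
orientation: [[0.974, -0.228, -0.0], [-0.228, -0.974, 0.001], [-0.0, -0.001, -1.0]]
force: [1.2, -0.9, -0.2]
width: 0.0382
```

```bash
python3 -c "
from h import *
rows([(-130,16,180,0),(-130,16,60,10)])"
```

```text
t 1.1 stand [-134.2   -5.2  182.3] F [ 1.4  -0.61 -0.23] w 38.2
(-130, 16, 180, 0) [-0.001  0.    -0.003] [  4.1 -21.2   2.3]
(-130, 16, 60, 10) [-0.001  0.175 -0.003] [  4.2 -21.  122.3]
```

Call:
{"api": "carry_out", "payload": {
  "rows": "0 0.06 0 4 -21 40 140; 0 0.12 0 4 -21 80 140; 0 0.175 0 4 -21 122 140; 0 0.175 0 4 -21 122 140"
}}

```text
time: 1.6
position: [0.4342, -0.0162, 0.0585]
orientation: [[0.96, -0.228, 0.163], [-0.225, -0.974, -0.036], [0.167, -0.002, -0.986]]
force: [-0.5, -0.0, 1.4]
width: 0.0382
```

Run:
```python
from h import *
rows([(-130,16,9,10),(-112,16,9,10)])
for n in ("wrist","scene"):
    p,d=cams.snapshot(n); 
    if n=="scene": p=cv2.resize(p[130:320,200:440],(760,600),interpolation=cv2.INTER_CUBIC)
    cv2.imwrite(f"pics/{n}1.png",p[:,:,::-1])
```

```text
t 1.6 stand [-132.3   16.2   58.5] F [-0.48 -0.11  1.45] w 38.2
(-130, 16, 9, 10) [-0.001  0.007 -0.003] [-6.   0.3 49.2]
(-112, 16, 9, 10) [-0.001  0.007 -0.003] [11.8  0.2 52.2]
```

View pics/wrist1.png

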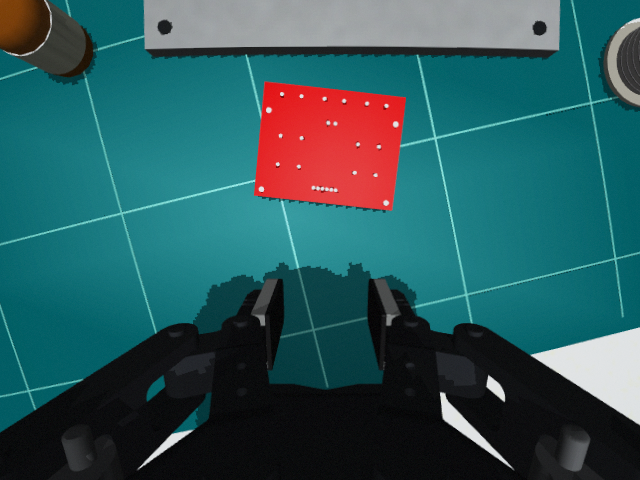

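View pics/scene1.png

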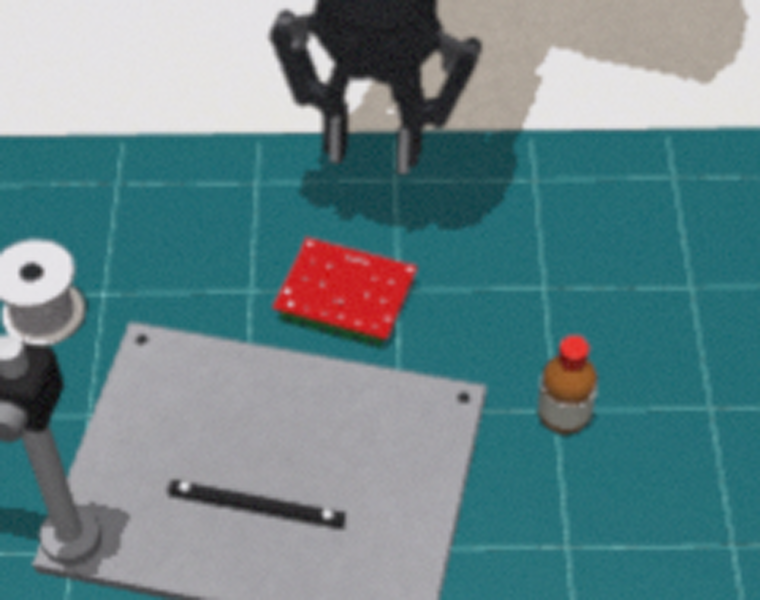

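Wrist view: the fingers (275 and 380, 300) sit centred behind the board (255–405, 85–210), and the stand edge (row 52) is level, so the tool is square to it. Now I lower the fingers to the mat.

Call:
{"api": "carry_out", "payload": {
  "rows": "0 0.007 0 -5 0 25 140; 0 0.007 0 -6 0 45 140; 0 0.007 0 -6 0 52 140; 0 0.007 0 -6 0 52 140"
}}

```text
time: 2.2
position: [0.4406, -0.0181, 0.0097]
orientation: [[0.957, -0.228, 0.177], [-0.225, -0.974, -0.04], [0.181, -0.001, -0.983]]
force: [-0.8, 0.7, 0.4]
width: 0.0386
```

```bash
python3 -c "
from h import *
rows([(-112,16,6,10),(-100,16,6,10)])"
```

```text
t 2.2 stand [-125.6   15.8    9.7] F [-0.9   0.53  0.41] w 38.6
(-112, 16, 6, 10) [-0.    -0.008 -0.003] [12.7 -0.2  6.1]
(-100, 16, 6, 10) [-0.    -0.008 -0.003] [24.5 -0.3  8.3]
```

Call:
{"api": "carry_out", "payload": {
  "rows": "0 -0.008 0 6 0 4.5 140; 0 -0.008 0 12.5 0 6 140; 0 -0.008 0 17 0 7 140; 0 -0.008 0 17 0 7 140"
}}

```text
time: 2.7
position: [0.4585, -0.0223, 0.006]
orientation: [[0.959, -0.228, 0.169], [-0.225, -0.974, -0.039], [0.174, -0.001, -0.985]]
force: [-0.4, 0.9, -0.2]
width: 0.0383
```

Run:
```python
from h import *
rows([(-100,16,6,10),(-85,16,6,10)])
for n in ("wrist",):
    p,d=cams.snapshot(n); 
    cv2.imwrite(f"pics/{n}2.png",p[:,:,::-1])
```

```text
t 2.7 stand [-107.2   15.8    6. ] F [-0.55  0.79 -0.24] w 38.3
(-100, 16, 6, 10) [-0.    -0.    -0.003] [ 7.1 -0.3  1.3]
(-85, 16, 6, 10) [-0.    -0.    -0.003] [21.9 -0.3  3.9]
```

View pics/wrist2.png

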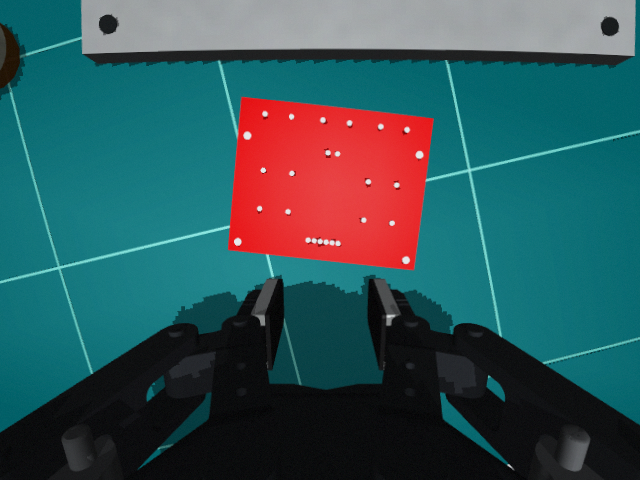

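The fingers (270 and 385, 285) are just short of the free edge (rows 250–268). I push slowly.

Call:
{"api": "carry_out", "payload": {
  "rows": "0 0 0 3 0 0.5 140; 0 0 0 6 0 1 140; 0 0 0 9 0 1.6 140; 0 0 0 12 0 2.1 140; 0 0 0 15 0 2.6 140; 0 0 0 18 0 3.1 140; 0 0 0 20 0 3.5 140; 0 0 0 22 0 3.9 140"
}}

```text
time: 3.75
position: [0.4799, -0.0273, 0.0059]
orientation: [[0.959, -0.228, 0.169], [-0.225, -0.974, -0.039], [0.173, -0.001, -0.985]]
force: [-1.0, -0.5, 1.2]
width: 0.0385
```

Run:
```python
from h import *
rows([(-82,16,6,10),(-76,16,6,10)])
for n in ("wrist",):
    p,d=cams.snapshot(n); 
    cv2.imwrite(f"pics/{n}3.png",p[:,:,::-1])
```

```text
t 3.75 stand [-85.2  15.7   5.9] F [-0.81 -0.71  1.17] w 38.5
(-82, 16, 6, 10) [-0.001  0.001 -0.003] [ 3.2 -0.3  0.5]
(-76, 16, 6, 10) [-0.001  0.001 -0.003] [ 9.1 -0.3  1.5]
```

View pics/wrist3.png

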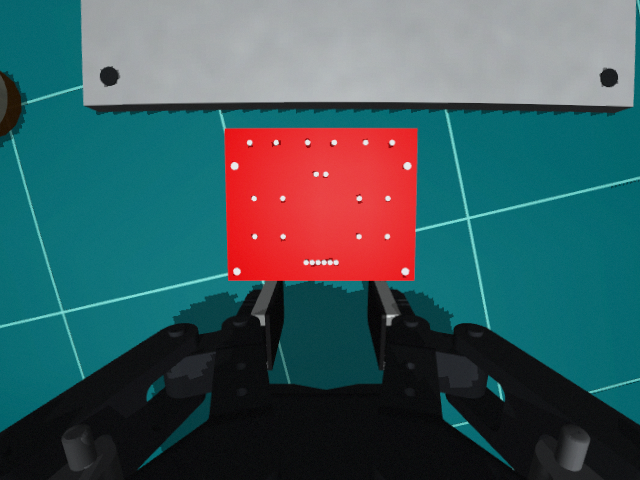

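The board is now square to the stand, with about 9 mm left to go (rows 106–128).

Call:
{"api": "carry_out", "payload": {
  "rows": "0 0 0 2 0 0.3 140; 0 0 0 4 0 0.7 140; 0 0 0 6 0 1 140; 0 0 0 7.5 0 1.3 140; 0 0 0 8.5 0 1.4 140; 0 0 0 8.5 0 1.4 140"
}}

```text
time: 4.55
position: [0.4887, -0.0294, 0.006]
orientation: [[0.959, -0.228, 0.169], [-0.225, -0.974, -0.039], [0.174, -0.001, -0.985]]
force: [-0.1, -1.0, 0.5]
width: 0.0387
```

Call:
{"api": "carry_out", "payload": {
  "rows": "0 0 0 0.5 0 0.1 140; 0 0 0 1 0 0.2 140; 0 0 0 1 0 0.2 140"
}}

```text
time: 4.92
position: [0.4897, -0.0296, 0.006]
orientation: [[0.959, -0.228, 0.169], [-0.225, -0.974, -0.039], [0.174, -0.001, -0.985]]
force: [-0.4, 0.7, -0.6]
width: 0.0387
```

Run:
```python
from h import *
rows([(-75,16,6,10)])
for n in ("wrist",):
    p,d=cams.snapshot(n); 
    cv2.imwrite(f"pics/{n}4.png",p[:,:,::-1])
```

```text
t 4.92 stand [-75.2  15.7   6. ] F [-0.56  0.62 -0.6 ] w 38.7
(-75, 16, 6, 10) [-0.     0.    -0.003] [ 0.2 -0.3  0. ]
```

View pics/wrist4.png

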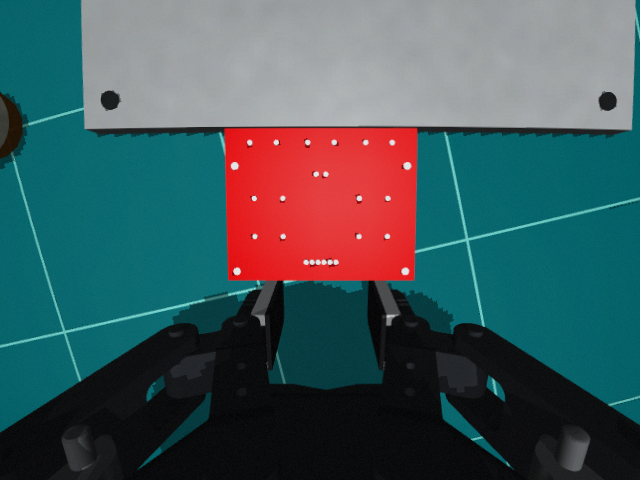

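Nearly touching the stand (edge at row 128). I advance until the force rises.

Call:
{"api": "carry_out", "payload": {
  "rows": "0 0 0 0.4 0 0.1 140; 0 0 0 0.8 0 0.1 140; 0 0 0 0.8 0 0.1 140"
}}

```text
time: 5.35
position: [0.4905, -0.0298, 0.0061]
orientation: [[0.959, -0.228, 0.169], [-0.225, -0.974, -0.039], [0.174, -0.001, -0.985]]
force: [-1.0, 0.1, -0.1]
width: 0.0384
```

Call:
{"api": "carry_out", "payload": {
  "rows": "0 0 0 0.4 0 0.1 140; 0 0 0 0.8 0 0.1 140; 0 0 0 0.8 0 0.1 140"
}}

```text
time: 5.72
position: [0.4913, -0.03, 0.0061]
orientation: [[0.959, -0.228, 0.169], [-0.225, -0.974, -0.039], [0.174, -0.001, -0.985]]
force: [0.5, -0.6, -0.5]
width: 0.0385
```

Call:
{"api": "carry_out", "payload": {
  "rows": "0 0 0 0.4 0 0.1 140; 0 0 0 0.8 0 0.1 140; 0 0 0 0.8 0 0.1 140"
}}

```text
time: 6.1
position: [0.4915, -0.03, 0.006]
orientation: [[0.959, -0.228, 0.168], [-0.225, -0.974, -0.038], [0.172, -0.001, -0.985]]
force: [-3.9, 0.1, 1.6]
width: 0.0385
```

Call:
{"api": "carry_out", "payload": {
  "rows": "0 0 0 0.4 0 0.1 140; 0 0 0 0.8 0 0.1 140; 0 0 0 0.8 0 0.1 140"
}}

```text
time: 6.48
position: [0.4916, -0.03, 0.0059]
orientation: [[0.959, -0.228, 0.166], [-0.225, -0.974, -0.038], [0.171, -0.001, -0.985]]
force: [-5.9, -0.1, 2.4]
width: 0.0385
```

Contact now shows about 6 N (roughly 8 N/mm of over-travel). I start rising along the arc while keeping the push.

Call:
{"api": "carry_out", "payload": {
  "rows": "0 0.002 0 1.1 0 -1.3 140; 0 0.002 0 1.5 0 -2.8 140; 0 0.002 0 1.9 0 -4.2 140; 0 0.002 0 2.3 0 -5.7 140"
}}

```text
time: 6.98
position: [0.4922, -0.0301, 0.0116]
orientation: [[0.959, -0.228, 0.167], [-0.225, -0.974, -0.038], [0.171, -0.001, -0.985]]
force: [-4.5, 0.4, 0.8]
width: 0.0387
```

Run:
```python
from h import *
rows([(-73,16,12,10)])
for n in ("wrist","scene"):
    p,d=cams.snapshot(n); 
    if n=="scene": p=cv2.resize(p[170:290,250:410],(800,600),interpolation=cv2.INTER_CUBIC)
    cv2.imwrite(f"pics/{n}5.png",p[:,:,::-1])
```

```text
t 6.97 stand [-72.7  15.7  11.6] F [-4.51 -0.67  0.84] w 38.7
(-73, 16, 12, 10) [-0.001  0.003 -0.003] [-0.3 -0.3 -0.5]
```

View pics/wrist5.png

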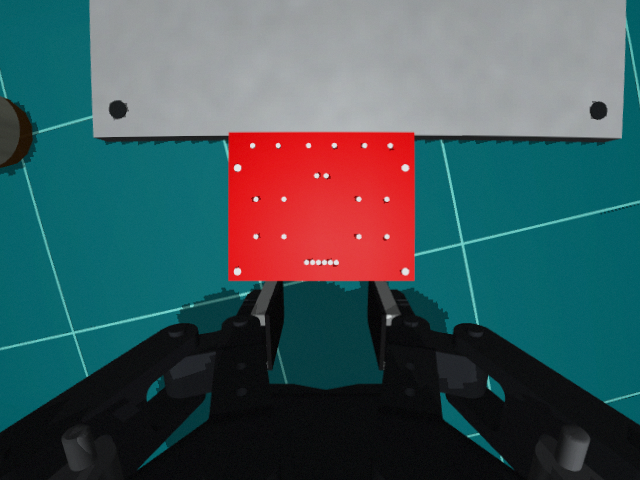

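View pics/scene5.png

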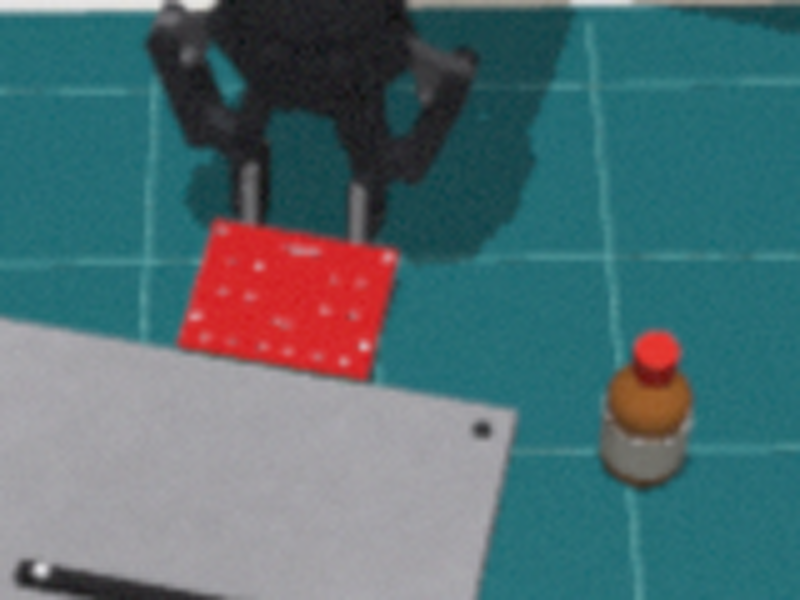

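The free edge stayed on the fingers (wrist row 281 unchanged) while they rose 5.6 mm, so the board is tipping. I continue.

Call:
{"api": "carry_out", "payload": {
  "rows": "0 0.002 0 1.5 0 -2.3 140; 0 0.002 0 2.4 0 -4.7 140; 0 0.002 0 3.3 0 -7 140; 0 0.002 0 4.4 0 -9.4 140; 0 0.002 0 5.6 0 -11.7 140; 0 0.002 0 6.9 0 -14 140"
}}

```text
time: 7.82
position: [0.496, -0.0309, 0.0266]
orientation: [[0.959, -0.228, 0.167], [-0.225, -0.974, -0.038], [0.172, -0.001, -0.985]]
force: [-5.4, 0.2, 1.3]
width: 0.0385
```

Run:
```python
from h import *
rows([(-73,16,12,10)])
for n in ("wrist",):
    p,d=cams.snapshot(n); 
    cv2.imwrite(f"pics/{n}6.png",p[:,:,::-1])
```

```text
t 7.83 stand [-68.7  15.8  26.6] F [-5.35 -1.01  1.27] w 38.5
(-73, 16, 12, 10) [-0.001  0.002 -0.003] [-6.8 -0.2 13.7]
```

View pics/wrist6.png

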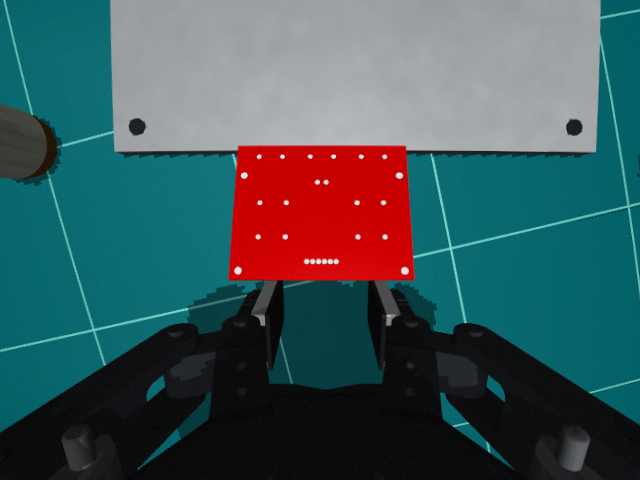

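Working well (about 19°). I compute the next arc steps.

```bash
cat >> h.py <<'E'
def arc(th0,ths,bias,tilt=10):
    f=lambda t:np.array([-64*np.cos(t)+2*np.sin(t),64*np.sin(t)+2*np.cos(t)])
    a=np.deg2rad(tilt)
    for t in ths:
        dx,dz=f(np.deg2rad(t))-f(np.deg2rad(th0)); dx+=bias
        print(t,np.round([np.cos(a)*dx+np.sin(a)*dz, np.sin(a)*dx-np.cos(a)*dz],1))
E
python3 -c "
from h import *
arc(19,[21.5,24,26.5,29,31.5,34,36.5,39],.6)
arc(39,[42,45,48,51,54,57,60,63],.5)"
```

```text
21.5 [ 2.1 -2.3]
24 [ 3.7 -4.6]
26.5 [ 5.3 -6.8]
29 [ 7.1 -8.9]
31.5 [  9. -11.]
34 [ 10.9 -13. ]
36.5 [ 13.  -14.9]
39 [ 15.1 -16.7]
42 [ 3.1 -2. ]
45 [ 5.9 -3.9]
48 [ 8.8 -5.6]
51 [11.7 -7.2]
54 [14.7 -8.7]
57 [ 17.8 -10. ]
60 [ 21.  -11.1]
63 [ 24.2 -12.1]
```

Call:
{"api": "carry_out", "payload": {
  "rows": "0 0 0 2.1 0 -2.3 140; 0 0 0 3.7 0 -4.6 140; 0 0 0 5.3 0 -6.8 140; 0 0 0 7.1 0 -8.9 140; 0 0 0 9 0 -11 140; 0 0 0 10.9 0 -13 140; 0 0 0 13 0 -14.9 140; 0 0 0 15.1 0 -16.7 140"
}}

```text
time: 8.88
position: [0.5081, -0.0338, 0.0461]
orientation: [[0.959, -0.228, 0.168], [-0.225, -0.974, -0.038], [0.172, -0.001, -0.985]]
force: [0.0, -0.0, -0.3]
width: 0.0387
```

Run:
```python
from h import *
rows([(-73,16,12,10)])
for n in ("wrist",):
    p,d=cams.snapshot(n); 
    cv2.imwrite(f"pics/{n}7.png",p[:,:,::-1])
```

```text
t 8.88 stand [-56.3  15.7  46.1] F [ 0.05 -0.02 -0.32] w 38.7
(-73, 16, 12, 10) [-0.001  0.001 -0.003] [-22.4  -0.2  30.7]
```

View pics/wrist7.png

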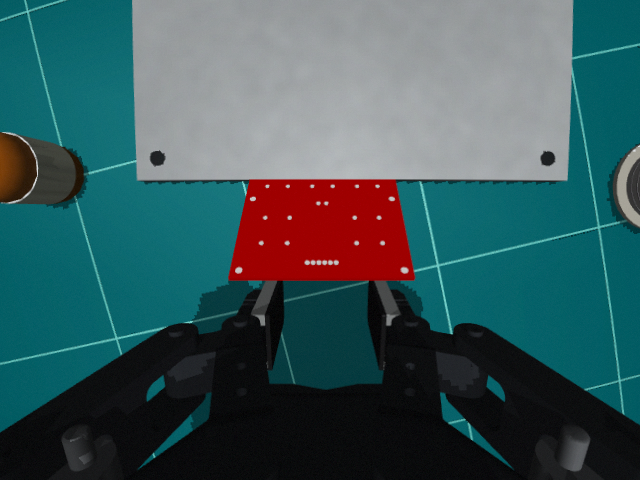

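Run:
```python
from h import *
p=cv2.imread("pics/wrist7.png")[120:320,200:467]
cv2.imwrite("pics/w7c.png",cv2.resize(p,(800,600),interpolation=cv2.INTER_CUBIC))
p,d=cams.snapshot("scene")
p=cv2.resize(p[170:290,250:410],(800,600),interpolation=cv2.INTER_CUBIC)
cv2.imwrite("pics/scene7.png",p[:,:,::-1])
```

```text
(no output)
```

View pics/w7c.png

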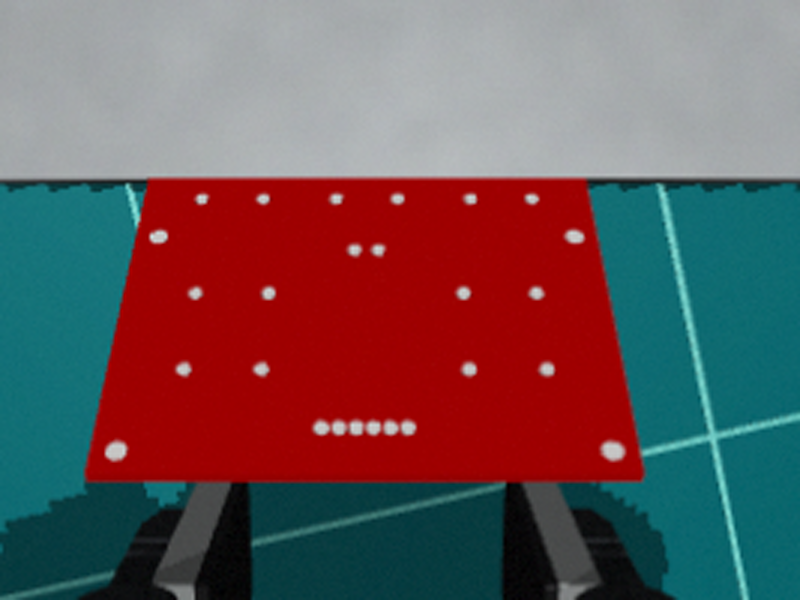

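View pics/scene7.png

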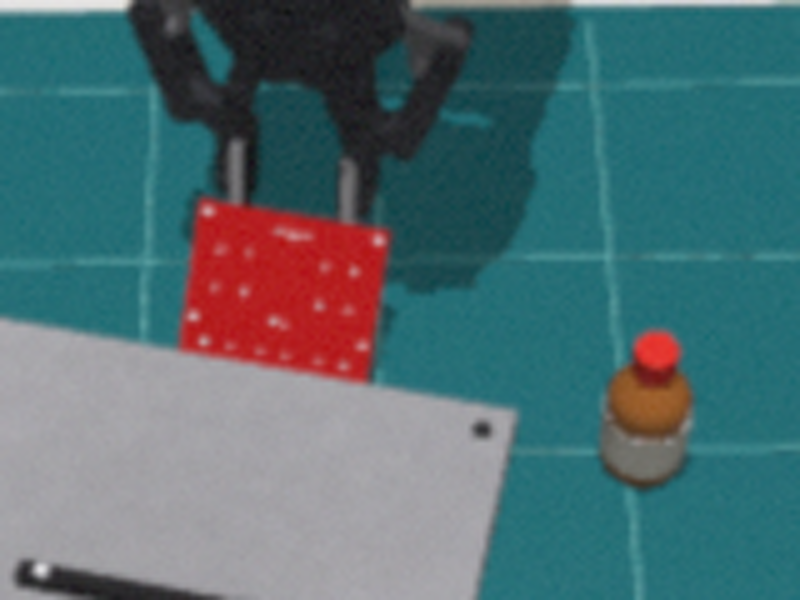

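The force has dropped to zero, so I check with depth whether the terminal edge still sits over the base edge.

```bash
cat >> h.py <<'E'
def cloud(c,d):
    K=np.array(c["intrinsics"]);v,u=np.mgrid[0:480,0:640]
    n=cv2.undistortPoints(np.stack([u,v],-1).reshape(-1,1,2).astype(float),K,np.array(c["distortion"]))[:,0]
    X=np.c_[n,np.ones(len(n))]*d.reshape(-1,1)
    W=((X-np.array(c["t"]))@np.array(c["R"]))*1000-O
    return np.stack([W@SX,W@SY,W[:,2]],-1).reshape(480,640,3)
E
python3 - <<'E'
from h import *
c=cams.calibration("wrist");p,d=cams.snapshot("wrist"); X=cloud(c,d)
h=cv2.cvtColor(p,cv2.COLOR_RGB2HSV); m=((h[...,0]<8)|(h[...,0]>172))&(h[...,1]>150)&(d>0)
m=cv2.erode(m.astype(np.uint8),np.ones((3,3)))>0
P=X[m]; 
for col in (270,325,380):
    r=np.where(m[:,col])[0]; print(col,r.min(),r.max(),np.round(X[r.min()-1:r.min()+3,col],1).tolist(),np.round(X[r.max()-1,col],1))
    print("grey",np.round(X[r.min()-12:r.min()-3:4,col],1).tolist())
A=np.c_[P[:,0],P[:,1],np.ones(len(P))]; k=np.linalg.lstsq(A,P[:,2],rcond=None)[0]; print("slope",np.rad2deg(np.arctan(k[:2])),k)
g=X[165:172,150:230].reshape(-1,3);print(g.mean(0))
E
```

```text
270 181 279 [[-0.2, 45.8, 11.2], [-0.8, 45.8, 11.4], [-1.5, 45.5, 13.2], [-2.0, 45.5, 12.8]] [-45.4  39.   56.7]
grey [[5.7, 45.7, 11.5], [3.7, 45.9, 10.1], [1.4, 45.8, 11.0]]
325 181 279 [[-0.4, 15.6, 11.9], [-1.0, 15.6, 13.4], [-1.6, 15.6, 13.7], [-2.2, 15.6, 14.8]] [-45.4  15.6  56.5]
grey [[5.7, 15.6, 10.5], [3.5, 15.6, 11.1], [1.3, 15.6, 11.3]]
380 181 279 [[-0.4, -14.5, 11.6], [-0.9, -14.4, 12.0], [-1.5, -14.3, 12.4], [-2.1, -14.3, 13.0]] [-45.6  -7.9  55.8]
grey [[5.6, -14.5, 11.1], [3.6, -14.6, 10.3], [1.3, -14.6, 10.8]]
slope [-44.40987202   0.16378671] [-9.79609938e-01  2.85862506e-03  1.12710571e+01]
[ 6.57028515 90.12205505 11.46322442]
```

The board is at about 44°, its terminal feet back on the mat and its laminate corner at the base edge (stand x≈0, z≈12). It can keep tipping about the base edge, so I push the free edge on over.

Call:
{"api": "carry_out", "payload": {
  "rows": "0 0 0 4.4 0 -1.8 140; 0 0 0 8.7 0 -3.1 140; 0 0 0 12.9 0 -3.8 140; 0 0 0 17.1 0 -4.6 140; 0 0 0 17.1 0 -4.6 140"
}}

```text
time: 9.65
position: [0.524, -0.0376, 0.0536]
orientation: [[0.959, -0.228, 0.169], [-0.225, -0.974, -0.038], [0.173, -0.001, -0.985]]
force: [0.2, 0.6, -0.5]
width: 0.0386
```

```bash
cat > look.py <<'E'
from h import *
import sys
t=sys.argv[1]
rows([])
c=cams.calibration("wrist");p,d=cams.snapshot("wrist"); X=cloud(c,d)
cv2.imwrite(f"pics/wrist{t}.png",p[:,:,::-1])
h=cv2.cvtColor(p,cv2.COLOR_RGB2HSV); m=((h[...,0]<8)|(h[...,0]>172))&(h[...,1]>150)&(d>0)
m=cv2.erode(m.astype(np.uint8),np.ones((3,3)))>0
for col in (270,325,380):
    r=np.where(m[:,col])[0]
    if len(r)<4: continue
    print(col,r.min(),r.max(),np.round(X[r.min()+1,col],1),np.round(X[r.max()-1,col],1))
P=X[m]; 
if len(P)>20:
    q=np.linalg.svd(P-P.mean(0),full_matrices=False)[2][2]; print("normal",np.round(q*np.sign(q[2]),3))
E
python3 look.py 8
```

```text
t 9.65 stand [-40.   15.6  53.6] F [ 0.08  0.59 -0.48] w 38.6
270 217 283 [-4.8 45.6 20.9] [-30.3  38.5  66.9]
325 211 283 [-1.6 15.6 13.3] [-30.2  15.6  67.4]
380 211 283 [ -1.7 -15.4  14.6] [-30.1  -7.1  68.3]
normal [ 0.883 -0.002  0.469]
```

View pics/wrist8.png

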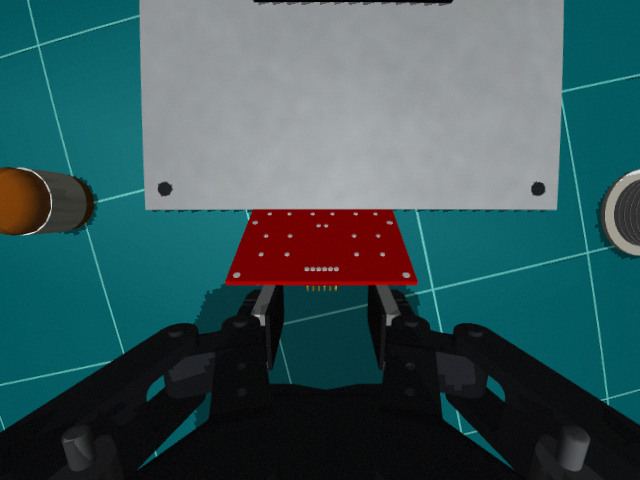

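The board is at 62° with its free edge at (x -30, z 67), pushed squarely by both fingers. I continue past vertical.

Call:
{"api": "carry_out", "payload": {
  "rows": "0 0 0 4.5 0 0.3 140; 0 0 0 9 0 0.7 140; 0 0 0 13.5 0 1 140; 0 0 0 18 0 1.3 140; 0 0 0 22 0 1.6 140; 0 0 0 26 0 1.9 140; 0 0 0 26 0 1.9 140"
}}

```text
time: 10.58
position: [0.5492, -0.0435, 0.0561]
orientation: [[0.959, -0.228, 0.168], [-0.225, -0.974, -0.038], [0.173, -0.001, -0.985]]
force: [-0.1, -0.2, 0.5]
width: 0.0379
```

```bash
python3 look.py 9
```

```text
t 10.57 stand [-14.   15.5  56.1] F [-0.07 -0.22  0.47] w 37.9
270 258 261 [ 4.6 39.  65. ] [ 4.  39.2 63.8]
normal [-0.997  0.001  0.071]
```

View pics/wrist9.png

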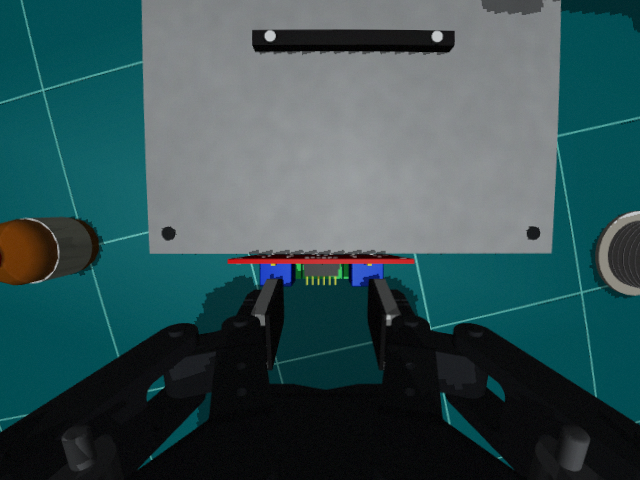

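The board stands about vertical (red line at row 262), with the relays towards the fingers. I push the top over.

Call:
{"api": "carry_out", "payload": {
  "rows": "0 0 0 4 0 0.7 140; 0 0 0 8 0 1.4 140; 0 0 0 12 0 2.1 140; 0 0 0 16 0 2.8 140; 0 0 0 16 0 2.8 140"
}}

```text
time: 11.25
position: [0.5651, -0.0472, 0.056]
orientation: [[0.959, -0.228, 0.168], [-0.225, -0.974, -0.038], [0.172, -0.001, -0.985]]
force: [-0.7, 0.6, -0.3]
width: 0.0387
```

```bash
python3 look.py 10
```

```text
t 11.25 stand [ 2.2 15.5 56. ] F [-0.8   0.41 -0.32] w 38.7
270 273 276 [13.9 39.5 62. ] [13.6 39.4 62.7]
325 273 276 [14.1 15.5 63.3] [13.6 15.5 62.9]
380 273 276 [13.8 -8.6 61.9] [13.5 -8.5 62.7]
normal [-0.951 -0.038  0.307]
```

View pics/wrist10.png

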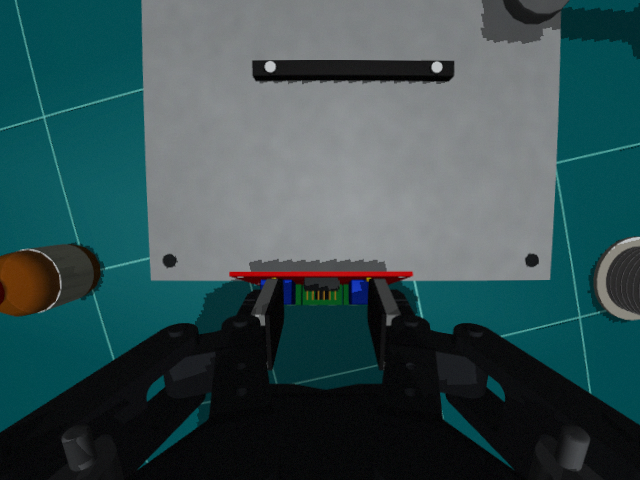

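The top edge is at x 14, about 15° past vertical. I keep going.

Call:
{"api": "carry_out", "payload": {
  "rows": "0 0 0 4 0 0.7 140; 0 0 0 8 0 1.4 140; 0 0 0 12 0 2.1 140; 0 0 0 16 0 2.8 140; 0 0 0 16 0 2.8 140"
}}

```text
time: 11.92
position: [0.5809, -0.0509, 0.0559]
orientation: [[0.959, -0.228, 0.168], [-0.225, -0.974, -0.038], [0.172, -0.001, -0.985]]
force: [0.3, -0.4, 0.1]
width: 0.0384
```

```bash
python3 look.py 11
```

```text
t 11.93 stand [18.5 15.5 55.9] F [ 0.34 -0.32  0.07] w 38.4
270 237 264 [41.9 47.3 13.5] [27.2 47.6 13.5]
325 237 324 [41.8 15.5 12.8] [-8.8 15.6 13.3]
380 237 277 [ 41.8 -16.2  13.9] [ 19.3 -16.8  12.5]
normal [ 0.032 -0.166  0.986]
```

View pics/wrist11.png

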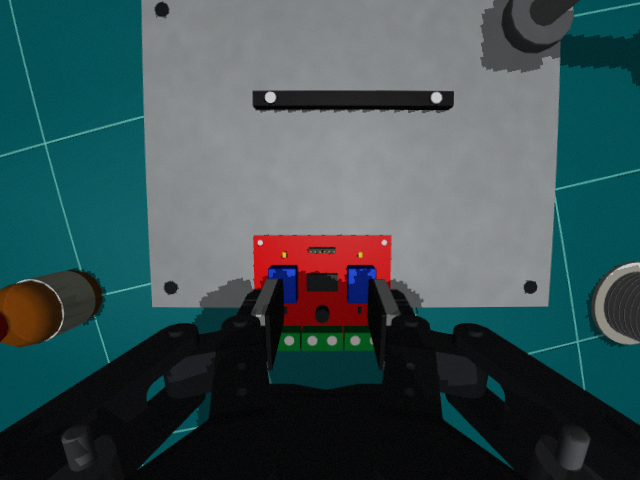

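The board has flipped component side up: free edge at x≈42 (row 237), terminals (row 341) overhanging the front edge. I retreat over the board and come in behind the terminals.

```bash
python3 -c "
from h import *
rows([(10,15.5,85,10),(-60,15.5,85,10),(-60,15.5,17,10),(-40,15.5,17,10)])"
```

```text
t 11.97 stand [18.2 15.5 55.9] F [-0.82  0.09  0.79] w 38.3
(10, 15.5, 85, 10) [-0.001  0.002 -0.003] [ -3.1  -0.  -30.1]
(-60, 15.5, 85, 10) [-0.001  0.002 -0.003] [-72.1   0.2 -42.1]
(-60, 15.5, 17, 10) [-0.001  0.002 -0.003] [-83.8   0.2  24.9]
(-40, 15.5, 17, 10) [-0.001  0.002 -0.003] [-64.1   0.2  28.3]
```

Call:
{"api": "carry_out", "payload": {
  "rows": "0 0 -0.003 -3 0 -30 140; 0 0 -0.003 -26 0 -34 140; 0 0 -0.003 -50 0 -38 140; 0 0 -0.003 -72 0 -40 140; 0 0 -0.003 -78 0 -10 140; 0 0 -0.003 -84 0 15 140; 0 0 -0.003 -84 0 25 140; 0 0 -0.003 -84 0 25 140"
}}

```text
time: 12.98
position: [0.5045, -0.033, 0.0167]
orientation: [[0.96, -0.225, 0.167], [-0.222, -0.974, -0.038], [0.172, -0.001, -0.985]]
force: [0.4, -0.7, 0.3]
width: 0.038
```

```bash
python3 look.py 12; python3 -c "
from h import *
rows([(-37,15.5,17,10),(-32,15,17,10),(18,2,17,10),(30,2,17,10)])"
```

```text
t 12.97 stand [-60.   15.7  16.7] F [ 0.6  -0.61  0.26] w 38.0
270 68 184 [42.6 40.5 12.5] [-8.3 40.8 13.7]
325 68 184 [42.2 15.8 13.3] [-8.2 15.8 12.4]
380 69 181 [42.3 -8.9 12.4] [-6.9 -9.2 13.7]
normal [-0.  0.  1.]
t 13.03 stand [-59.7  15.7  17.3] F [-0.17  0.31  0.44] w 39.0
(-37, 15.5, 17, 10) [-0.001  0.001  0.   ] [22.4  0.2  4.2]
(-32, 15, 17, 10) [-0.001  0.001  0.   ] [27.3  0.7  5.1]
(18, 2, 17, 10) [-0.001  0.001  0.   ] [76.5 13.8 13.7]
(30, 2, 17, 10) [-0.001  0.001  0.   ] [88.3 13.8 15.8]
```

View pics/wrist12.png

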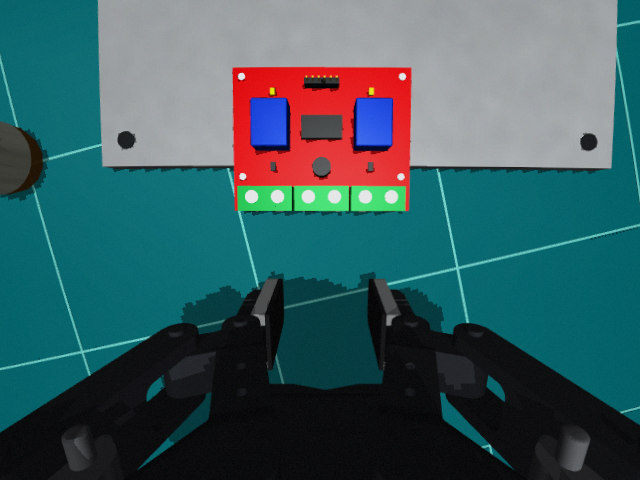

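Board square, terminals at row 211, about 25 mm ahead of the fingers. I push diagonally (slightly to -y) to centre it on the stop.

Call:
{"api": "carry_out", "payload": {
  "rows": "0 0 0 12 0 2.2 140; 0 0 0 20 0 3.7 140; 0 0 0 24 0 4.5 140; 0 0 0 28 0.4 5.2 140; 0 0 0 32 1.3 5.9 140; 0 0 0 36 2.2 6.6 140; 0 0 0 40 3.1 7.3 140; 0 0 0 44 4 8 140"
}}

```text
time: 14.02
position: [0.5476, -0.0471, 0.017]
orientation: [[0.96, -0.225, 0.168], [-0.222, -0.974, -0.038], [0.173, -0.001, -0.985]]
force: [-0.3, 0.7, -0.3]
width: 0.0383
```

```bash
python3 look.py 13; python3 -c "
from h import *
rows([(26,2,17,10),(36,2,17,10)])"
```

```text
t 14.03 stand [-14.8  11.7  17. ] F [-0.43  0.61 -0.31] w 38.3
270 136 250 [57.6 36.6 13.3] [ 6.7 37.1 14.1]
325 136 250 [57.6 11.7 12.9] [ 6.8 11.7 14.2]
380 135 250 [ 58.4 -13.3  12. ] [  6.6 -13.9  12.5]
normal [-0.  0.  1.]
t 14.07 stand [-14.2  11.5  17. ] F [ 0.31 -0.78  0.01] w 38.3
(26, 2, 17, 10) [-0.001  0.     0.   ] [39.6  9.5  7. ]
(36, 2, 17, 10) [-0.001  0.     0.   ] [49.5  9.5  8.7]
```

View pics/wrist13.png

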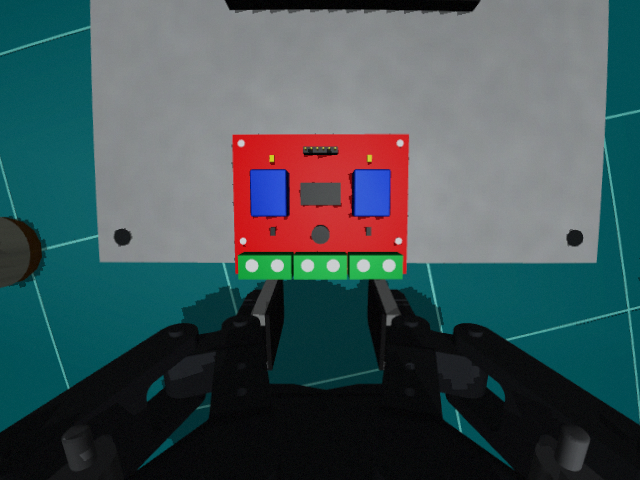

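The board follows the fingers squarely. I continue.

Call:
{"api": "carry_out", "payload": {
  "rows": "0 0 0 4 1 0.7 140; 0 0 0 9 2.2 1.6 140; 0 0 0 14 3.4 2.5 140; 0 0 0 19 4.6 3.3 140; 0 0 0 24 5.8 4.2 140; 0 0 0 29 7 5.1 140; 0 0 0 34 8.2 6 140; 0 0 0 39 9.4 6.9 140"
}}

```text
time: 15.08
position: [0.5849, -0.0656, 0.017]
orientation: [[0.96, -0.225, 0.169], [-0.222, -0.974, -0.038], [0.173, -0.001, -0.985]]
force: [-0.4, -0.4, 0.4]
width: 0.0386
```

```bash
python3 look.py 14
```

```text
t 15.07 stand [25.7  2.1 17. ] F [-0.3  -0.46  0.36] w 38.6
270 136 250 [98.1 27.  13.4] [47.2 27.6 13.5]
325 136 250 [98.   2.1 13.9] [47.2  2.1 13.3]
380 136 250 [ 97.8 -22.5  15. ] [ 47.2 -23.4  13.2]
normal [-0.001  0.     1.   ]
```

View pics/wrist14.png

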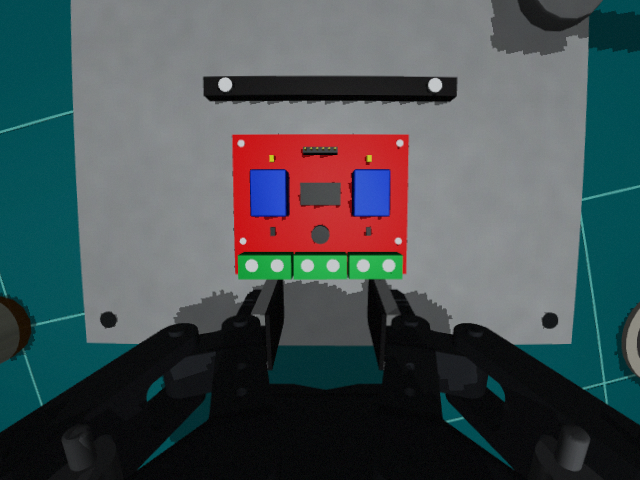

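About 15.5 mm remain to the stop (row 101 against 135), and the board is well inside its width. I push straight on.

Call:
{"api": "carry_out", "payload": {
  "rows": "0 0 0 4 0 0.7 140; 0 0 0 8 0 1.4 140; 0 0 0 11 0 1.9 140; 0 0 0 13 0 2.3 140; 0 0 0 14 0 2.5 140; 0 0 0 14 0 2.5 140"
}}

```text
time: 15.88
position: [0.5994, -0.0691, 0.0171]
orientation: [[0.959, -0.225, 0.17], [-0.222, -0.974, -0.039], [0.174, -0.0, -0.985]]
force: [-0.0, -0.3, -0.1]
width: 0.0384
```

Call:
{"api": "carry_out", "payload": {
  "rows": "0 0 0 0.5 0 0.1 140; 0 0 0 1 0 0.2 140; 0 0 0 1 0 0.2 140"
}}

```text
time: 16.25
position: [0.6001, -0.0692, 0.017]
orientation: [[0.96, -0.225, 0.169], [-0.222, -0.974, -0.039], [0.173, -0.001, -0.985]]
force: [-3.6, 0.5, 1.8]
width: 0.0386
```

Call:
{"api": "carry_out", "payload": {
  "rows": "0 0 0 0.4 0 0.1 140; 0 0 0 0.8 0 0.1 140; 0 0 0 0.8 0 0.1 140"
}}

```text
time: 16.62
position: [0.6002, -0.0692, 0.017]
orientation: [[0.96, -0.225, 0.168], [-0.222, -0.974, -0.038], [0.172, -0.001, -0.985]]
force: [-6.7, 0.6, 3.4]
width: 0.0385
```

```bash
python3 look.py 15
```

```text
t 16.62 stand [41.4  2.  17. ] F [-6.62 -0.97  3.42] w 38.5
270 135 251 [114.3  26.9  13. ] [62.4 27.4 13.9]
325 135 250 [114.2   2.   13. ] [62.8  2.  12.7]
380 135 251 [114.2 -22.8  13.4] [ 62.4 -23.5  13.3]
normal [-0. -0.  1.]
```

View pics/wrist15.png

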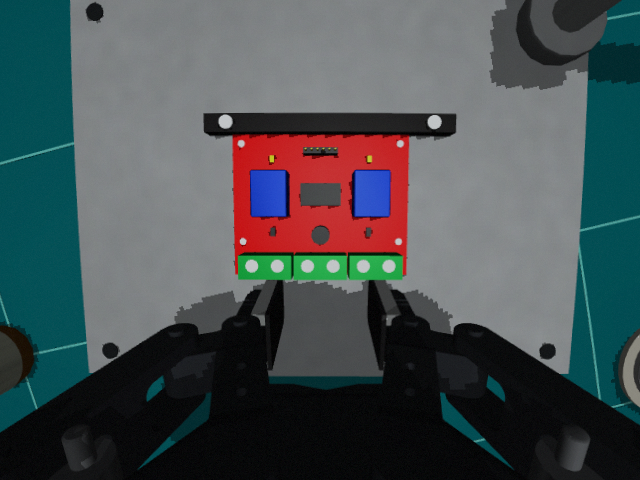

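The board is flush and square against the stop (row 135), seated at about 6.6 N. I withdraw straight back, then up.

Call:
{"api": "carry_out", "payload": {
  "rows": "0 0 0 -3 0 -0.5 140; 0 0 0 -10 0 -1.7 140; 0 0 0 -25 0 -6 140; 0 0 0 -40 0 -30 140; 0 0 0 -50 0 -60 140; 0 0 0 -60 0 -100 140; 0 0 0 -80 0 -130 140; 0 0 0 -80 0 -130 140"
}}

```text
time: 17.68
position: [0.5013, -0.0463, 0.1329]
orientation: [[0.959, -0.225, 0.171], [-0.222, -0.974, -0.039], [0.175, -0.0, -0.985]]
force: [-0.2, -0.3, 0.4]
width: 0.0383
```

```bash
python3 look.py 16
python3 - <<'E'
from h import *
c=cams.calibration("wrist");p,d=cams.snapshot("wrist")
h=cv2.cvtColor(p,cv2.COLOR_RGB2HSV); m=(((h[...,0]<8)|(h[...,0]>172))&(h[...,1]>150)).astype(np.uint8)
cs,_=cv2.findContours(m,cv2.RETR_EXTERNAL,cv2.CHAIN_APPROX_NONE); ct=max(cs,key=cv2.contourArea)[:,0]
W=ray(c,ct,.014)*1000-O; S=np.c_[W@SX,W@SY]; print("board rect",cv2.minAreaRect(S.astype(np.float32)), "max x",S[:,0].max())
p,d=cams.snapshot("top"); a=np.load("top0.npz")["p"]
cv2.imwrite("pics/top16.png",p[:,:,::-1]); p2,_=cams.snapshot("scene"); cv2.imwrite("pics/scene16.png",p2[:,:,::-1])
df=np.abs(p.astype(int)-a).max(2)>50; df[300:]=0
n,l,st,_=cv2.connectedComponentsWithStats(df.astype(np.uint8)); print(st[1:][st[1:,4]>15])
E
```

```text
t 17.68 stand [-60.1   2.  132.9] F [-0.13 -0.35  0.35] w 38.3
325 37 84 [113.3   2.3  14. ] [79.2  2.2 12.8]
normal [ 0.247 -0.195  0.949]
board rect ((82.76473999023438, 4.479282379150391), (63.56161117553711, 80.58362579345703), 0.01778176613152027) max x 114.55805109175768
[[ 338  173   44   38 1127]
 [ 293  230  110   70 5407]]
```

View pics/wrist16.png

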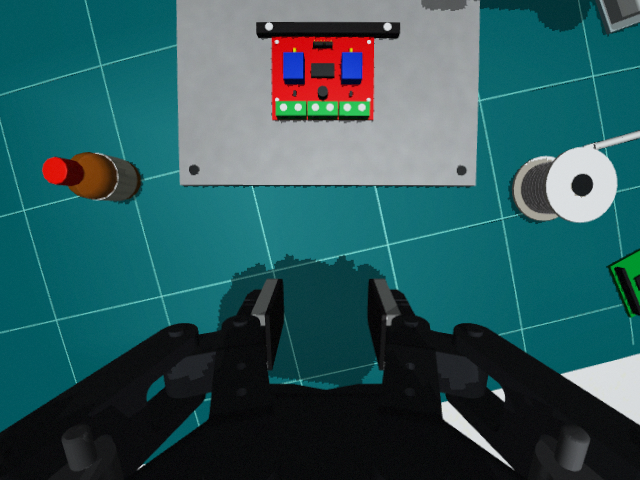

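View pics/scene16.png

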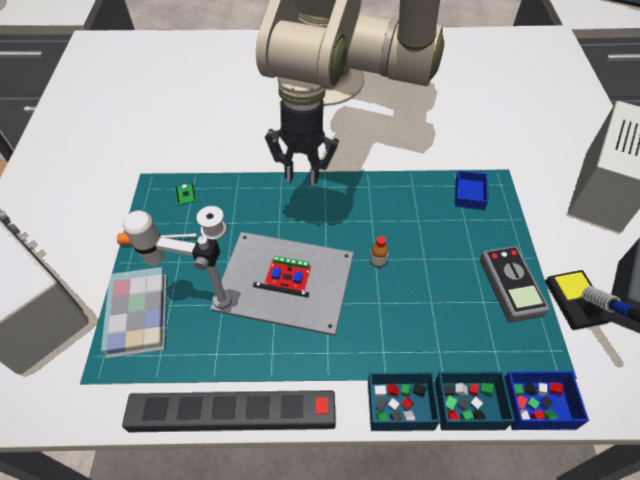

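The wrist view shows the board component side up against the stop (edge at row 37, cols 272–374). The scene view shows all the other objects where they were, and the robot is clear, so I hand in.

```bash
python3 -c "
from rig import job
print(job.hand_in())"
```

```text
the job is handed in; nothing more can be done
None
```

The board was flipped onto the base and now lies component side up, flat and square against the black back stop. I handed the job in at about 18 s of the 64 s allowed.

- **How it went:** Two part-open fingertips squared the board to the stand, pressed it on the front edge at about 6 N, raised its free edge and tipped it over. They then pushed it by its terminals to the stop and seated it at about 6.6 N.
- **Slip during the flip:** At about 44° the terminal edge slipped back down onto the mat. The board then tipped over the base edge from there and landed with its terminals overhanging the front by about 21 mm, before I pushed it across.
- **Last checks, after the fingers withdrew:**
  - The board was 0.02° off square.
  - Its leading edge measured x = 114.6 mm, against the stop face's stated 115 mm. The 0.4 mm difference is within the 2 mm calibration.
  - It was flat when seated (normal straight up) and within the width of the stop, centred about 4 mm off its middle.
- **Rest of the bench:** Comparing the top view before and after, the only changes were at the board's old and new places and the arm. That comparison left out the rows nearest the robot; the scene view showed nothing moved there. No check failed.

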